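# Offer sweets from the spring-lidded box

## Task

Pick up the bamboo sweet box, turn it and set it down flat on the dark serving board, its back end flush against the stop bar, midway between the yellow lines, and its red tab end pointing away from the bar. Then slide its sprung white shutter by the red tab towards the bar to half travel (front edge at the red marks on the rails) so that only the front sweets can be taken, never more than three quarters open, and finish while holding it there: do not let go. Leave the crockery and the jar alone and do not tip the box over.

Things in the scene. Friction and masses are not known exactly. Their poses are not given: they have to be found in the camera images.
- box_center (a point): Centre of the loose bamboo sweet box, half-way up (29 mm above its underside). Box 180 mm long (its x), 56 mm wide (its y), 58 mm high with its two rails, straight sides, about 0.5 kg; it stands on the table at the start. Grasp it across its width at the middle. Own axes: +x to its plain back end, -x to the end with the red tab, z up. White shutter on top between the rails, tab near the -x end.
- box_back (a point): Foot of the box's plain back end: on its underside, 90 mm along +x from the middle. This end goes against the stop bar.
- tab (a point): Centre of the red tab standing on the shutter: 12 mm thick along the box's x, 30 mm wide along its y, 34 mm tall (17 mm above and below this point; the shutter's top face is at its foot, 54.5 mm above the box's underside; the rails beside it, 48 to 56 mm apart over their inner and outer faces, rise 3.5 mm above that face). Shutter closed: 80 mm from the box's middle along its -x. Same axes as the box.
- shutter (a joint): Travel of the shutter in m: 0 closed, grows as the tab is moved along the box's +x (towards the back end), 0.070 fully open, half travel 0.035. A spring pulls it shut with about 3.3 N when closed, 7 N at half, 11 N fully open. At half the shutter's front edge meets the red marks on the two rails.
- stop_face (a point): Foot of the stop bar's face, middle of its width, on the top of the dark serving board (6 mm above the table). Board and bar are fixed together and to the table. Axes: +x into the bar, -x out along the board (210 mm long from the face, 110 mm wide), z up. Bar 110 mm wide, 66 mm high above the board, 22 mm thick. Yellow lines along the board at y = +-34 mm.
- bowl: White bowl, 110 mm across, 60 mm high, loose; origin under its middle. Bystander; box and bowl may stand on either side of the board.
- jar: Amber jar with a red cap, 68 mm across, 100 mm high, loose; origin under its middle. Bystander.
- mug: Blue mug, 80 mm across, 90 mm high, loose; origin under its middle. Bystander.
Mind the look-alikes: they are no part of the job. What is shaped like the part that bears box_center but purple is not meant.

How it is judged:
By the outcome, as a careful person would: the job done as asked, in the order asked, and still so for the second after the job is handed in, while the arm keeps its last pose, push and grip.
It also fails if it takes over 50 s, if anything falls off the work surface, if the arm or the gripper's body presses on something with over 40 N, if the wrist force passes 120 N, or if a joint passes its speed limit or range.

## Robot

A 6-joint arm with a two-finger parallel gripper is mounted at the origin on the work surface. World frame = base frame: x ahead of the robot, y to its left, z up, the work surface at z = 0. Lengths are in m, angles in rad, forces in N, time in s.
With the tool pointing down it reaches from about 0.425 to 0.95 m from the base axis. Payload 3.5 kg.
Tool frame: the origin (TCP) lies on the centre line of the jaws, within the pads' length; the fingertips stand 14 mm ahead of it and the grasp point (between the pads) lies 5 mm behind it (ctrl.finger_overhang is the distance from the TCP to the fingertips, in m); z points along the fingers, y is the line along which they close (so a half turn about z gives the same grasp; the last joint's range is limited). The gripper opens to 85 mm and grips with 20 to 120 N. Pads are 22 mm wide; open, the fingers measure 114 mm over their backs; the gripper's body (76 mm by 85 mm) begins 54 mm behind the grasp point. The pads swing forward as they close: fully open they stand 13 mm farther back than shut.
Start: joints at [1.094, 0.286, 1.577, -0, 1.279, -0.15], TCP at [0.217, 0.639, 0.245] pointing down, gripper open.
Joint ranges: [-2.77, 2.77], [-0.9, 2.22], [0.21, 2.48], [-1.53, 4.67], [0.24, 2.81], [-2.84, 2.84]. Speed limits (rad/s): [2.79, 2.79, 3.14, 3.14, 3.14, 3.14].

## Interface

Orientations are given as a unit quaternion [x, y, z, w].
In Python, from plant import ctrl gives the robot as it stands.
- The arm moves only by the tool send_rows, never from a script. Its argument "moves" is text: rows parted by semicolons, each of 7 numbers parted by spaces: the turn, a rotation vector about the tool's x, y, z in units of 360 degrees (1.0 is 360 degrees), then the shift along the tool's x, y, z in units of 20 cm (1.0 is 20 cm), then the gripper's target within -1 to 1 (fully open at 1, half-way at 0, shut at -1). A call has 1 to 12 rows; each row is the pose to reach, as a shift and turn from the pose commanded when the call began, along the tool's axes at that moment, turning the shorter way round; what a row does not reach only later rows make up. A row lasts 1/8 s, in which the tool goes at most 62.5 mm and 10.7 degrees, less where a joint would pass 70% of its speed; a pose out of reach is approached as far as the arm can. A call with a number of a shift or a turn outside -1 to 1 is refused whole. A call with a gripper value outside its range is refused whole. The fingers move at their own pace and stop on an object; "newtons" is the grip in N (left out, the last holds). Time passes only in rows, so rows that repeat a pose let the fingers close. It gives the time, the measured TCP pose, the force, the opening and the grip force at its end, in the units of the state.
- ctrl.get_state(): the state, without advancing time (a new reading comes with each control period).
- ctrl.read_camera(name): name is "side" or "top"; returns a dict with "image" (480x640x3 uint8, red, green, blue), "fovy" (degrees; the focal length in pixels is half the picture's height over the tangent of half this angle, whatever the lens; pixels are square), "cx", "cy" (the principal point, pixels), "extrinsics" (4x4, takes a point from camera to world coordinates). Camera axes: x right, y up, looking along -z (the intrinsics and any distortion apply to the point x, -y, -z); pixel columns grow to the right and rows downward; lengths in m; the calibration is good to about 2 mm. A picture is of the moment at which its call begins. There is no depth.
- ctrl.sign_off(): hands the job in; it is judged then, once.
The state is a dict: "time": time; "qpos": joint angles; "dq": joint speeds; "joint_efforts": joint torques, N m; "eef_pos": TCP position; "tcp_rot": TCP orientation; "contact_force": force on the tool from outside, world axes, zero at the start; "wrist_torque": the same for the moment, N m; "opening": opening from 0.0 (shut) to 1.0 (fully open); "finger_force": force on a finger pad.
Only numpy, scipy, OpenCV 4.12 (cv2) and the standard library are available. Lean on these libraries where they do the work, as an engineer would, in place of code of your own. Each camera call takes 0.05 s, during which the arm holds its last target. There are 200 camera calls.

## Working session

There is one attempt and no reset: what is moved stays moved. The work goes in short steps, Python scripts to look and compute and a tool call to move; the robot and the scene stay as the last step left them, time stands still between calls to the robot, and variables do not carry over. Pictures are saved under pics/ and viewed, at most 10 in all, crops included, and the job is handed in when it is done.

Besides the shell and the picture viewer there is one more tool, called after "Emit:" as name(argument=value, ...) on one line, values as JSON. send_rows: Moves the arm, as the interface text tells. Its arguments: {"type":"object","properties":{"moves":{"type":"string"},"newtons":{"type":"number"}},"required":["moves"]}

```bash
ls; mkdir -p pics; python3 - <<'E'
from plant import ctrl
import cv2,numpy as np,pickle
s=ctrl.get_state();print(s)
d={}
for n in("top","side"):
    c=ctrl.read_camera(n);d[n]=c
    print(n,{k:v for k,v in c.items() if k!="image"})
    cv2.imwrite(f"pics/{n}0.png",c["image"][:,:,::-1])
pickle.dump(d,open("cam0.pkl","wb"))
E
```

```text
pics
{'time': 0.0, 'qpos': array([ 1.09400955e+00,  2.87210708e-01,  1.57818147e+00,  3.00734519e-07,
        1.27860160e+00, -1.50012898e-01]), 'dq': array([-0.00034588,  0.00017953, -0.00075813, -0.00114144, -0.00222426,
       -0.00099978]), 'joint_efforts': array([ 3.77476608e-04, -4.05993640e+01, -2.92620850e+01, -1.51467088e-04,
        5.88840616e-03,  5.42561196e-06]), 'eef_pos': array([0.21635717, 0.63872472, 0.24391469]), 'tcp_rot': array([ 1.62660891e-01,  9.86681303e-01, -1.14203956e-03, -3.70263833e-04]), 'contact_force': array([0.17379203, 0.21804503, 0.10421031]), 'wrist_torque': array([-0.01294742,  0.00121358, -0.03155938]), 'finger_force': 0.0, 'opening': 1.0008991235423152}
top {'fovy': 47.391119753479096, 'cx': 318.72331447710604, 'cy': 239.28500901134774, 'extrinsics': array([[ 0.01018719,  0.99874941, -0.04894721,  0.49507681],
       [-0.99966461,  0.00900656, -0.02428077,  0.00597495],
       [-0.02380956,  0.04917815,  0.99850619,  1.15449598],
       [ 0.        ,  0.        ,  0.        ,  1.        ]])}
side {'fovy': 50.72308400521751, 'cx': 321.7134275201605, 'cy': 241.57360530707123, 'extrinsics': array([[-0.9700797 ,  0.14854988, -0.19203724,  0.37139687],
       [-0.24248662, -0.55350124,  0.79676635,  0.79382437],
       [ 0.01206669,  0.81949333,  0.57296168,  0.635339  ],
       [ 0.        ,  0.        ,  0.        ,  1.        ]])}
```

View pics/top0.png

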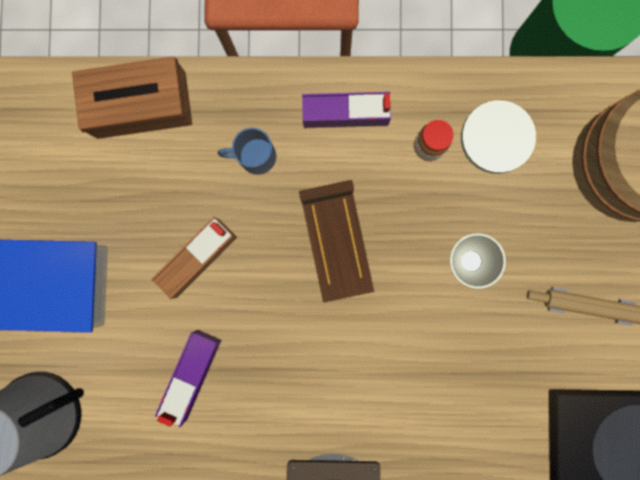

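View pics/side0.png

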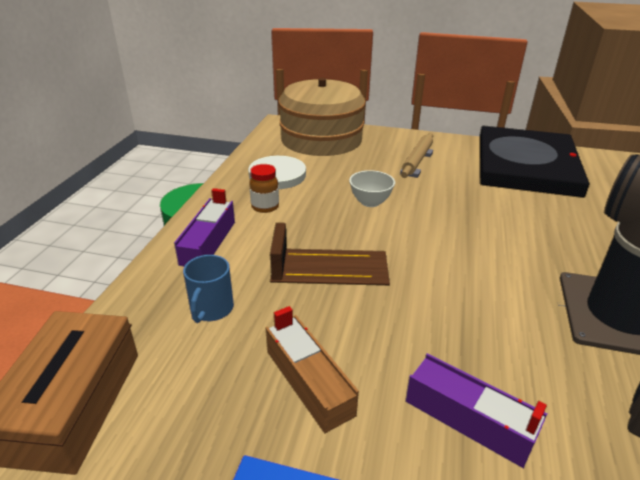

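The top view shows the bamboo box with its tab at (217,229) and back at about (167,285). The bar is at (327,191), and the board runs down to (347,298). The side view agrees: the bamboo box's tab is at (284,319) and the bar is at (279,250). The purple boxes are decoys.

```bash
cat > h.py <<'E'
import numpy as np,cv2
def K(c):
    f=240/np.tan(np.radians(c["fovy"]/2)); return f,c["cx"],c["cy"]
def cast(c,px,z):
    f,cx,cy=K(c);E=c["extrinsics"];px=np.atleast_2d(px).astype(float)
    d=np.c_[(px[:,0]-cx)/f,-(px[:,1]-cy)/f,-np.ones(len(px))]@E[:3,:3].T
    return (E[:3,3]+d*((z-E[2,3])/d[:,2])[:,None])
def proj(c,P):
    f,cx,cy=K(c);E=c["extrinsics"];q=(np.atleast_2d(P)-E[:3,3])@E[:3,:3]
    return np.c_[cx+f*q[:,0]/-q[:,2],cy-f*q[:,1]/-q[:,2]]
def hsv(c): return cv2.cvtColor(np.ascontiguousarray(c["image"]),cv2.COLOR_RGB2HSV)
def blobs(m,n=30):
    k,l,s,ce=cv2.connectedComponentsWithStats(m.astype(np.uint8)); return [(ce[i],s[i],l==i) for i in range(1,k) if s[i,4]>=n]
E
python3 - <<'E'
import pickle,cv2,numpy as np
from h import *
d=pickle.load(open("cam0.pkl","rb"));c=d["top"];I=c["image"][:,:,::-1]
a=cv2.resize(I[205:310,140:245],(600,600),interpolation=cv2.INTER_CUBIC)[:, :]
b=cv2.resize(I[175:310,290:380],(400,600),interpolation=cv2.INTER_CUBIC)
cv2.imwrite("pics/crop.png",cv2.resize(np.hstack([a,b]),(800,480)))
H=hsv(c)
for p in [(170,283),(185,268),(160,280),(217,229),(210,245),(340,250),(320,230),(327,188),(280,250)]: print(p,H[p[1],p[0]])
# yellow lines
y=(abs(H[:,:,0].astype(int)-20)<6)&(H[:,:,1]>150)&(H[:,:,2]>130);y[:, :295]=0;y[:,385:]=0;y[:195]=0;y[310:]=0
for ce,s,m in blobs(y,20): 
    p=np.argwhere(m)[:,::-1];w=cast(c,p,.006);v=cv2.fitLine(w[:,:2].astype(np.float32),2,0,.01,.01).ravel();print("line",s,w.mean(0),v,np.degrees(np.arctan(v[1]/v[0])))
r=((H[:,:,0]<5)|(H[:,:,0]>175))&(H[:,:,1]>170)
for ce,s,m in blobs(r,10): print("red",ce,s,cast(c,ce,.08))
w=(H[:,:,1]<40)&(H[:,:,2]>170)
for ce,s,m in blobs(w,100): print("white",ce,s,cast(c,ce,.0545), cast(c,cv2.boxPoints(cv2.minAreaRect(np.argwhere(m)[:,::-1].astype(np.float32))),.0545).round(4).tolist())
E
```

```text
(170, 283) [ 14 140 167]
(185, 268) [ 13 144 163]
(160, 280) [ 14 144 143]
(217, 229) [  2 187 203]
(210, 245) [ 28  16 222]
(340, 250) [ 13 140  95]
(320, 230) [ 14 145 100]
(327, 188) [ 13 132  87]
(280, 250) [ 18 105 177]
line [343 199  19  79 218] [ 0.55625815 -0.03613339  0.006     ] [ 0.9758216   0.21856849  0.55625814 -0.03613339] 12.624967
line [312 205  18  79 213] [0.54204483 0.03022716 0.006     ] [0.97610176 0.21731399 0.5420448  0.03022716] 12.551319
red [386.49315068 101.60273973] [384  94   6  16  73] [[ 0.82279819 -0.09976918  0.08      ]]
red [437.32618026 134.93848355] [423 121  30  30 699] [[ 0.75630915 -0.20022943  0.08      ]]
red [217.52380952 228.57142857] [212 224  12  10  63] [[0.56716407 0.23258777 0.08      ]]
red [166.109375 419.265625] [158 414  17  12 128] [[0.1938414  0.32607127 0.08      ]]
white [57.49120161 22.80970337] [   2    0   98   56 3978] [[0.99461628 0.58047745 0.0545    ]] [[0.9264, 0.6948, 0.0545], [1.0433, 0.6994, 0.0545], [1.043, 0.4948, 0.0545], [0.9266, 0.4913, 0.0545]]
white [124.36311239  13.96685879] [ 100    0   49   29 1388] [[1.0
[... 3888 characters left out ...]
, -0.2569, 0.0545], [0.8327, -0.4015, 0.0545], [0.6902, -0.4003, 0.0545], [0.6893, -0.2566, 0.0545]]
white [205.76462585 243.50748299] [187 226  43  37 735] [[0.53838213 0.26128883 0.0545    ]] [[0.5309, 0.3014, 0.0545], [0.5883, 0.2455, 0.0545], [0.5571, 0.2134, 0.0545], [0.4999, 0.2692, 0.0545]]
white [470.58818959 260.1981352 ] [ 450  234   55   54 1287] [[ 0.50991228 -0.27113123  0.0545    ]] [[0.562, -0.2303, 0.0545], [0.5629, -0.3377, 0.0545], [0.4573, -0.337, 0.0545], [0.4561, -0.2301, 0.0545]]
white [177.05433526 398.90289017] [158 378  37  47 865] [[0.22713697 0.31261302 0.0545    ]] [[0.194, 0.3522, 0.0545], [0.27, 0.321, 0.0545], [0.2522, 0.2769, 0.0545], [0.1764, 0.3082, 0.0545]]
```

View pics/crop.png

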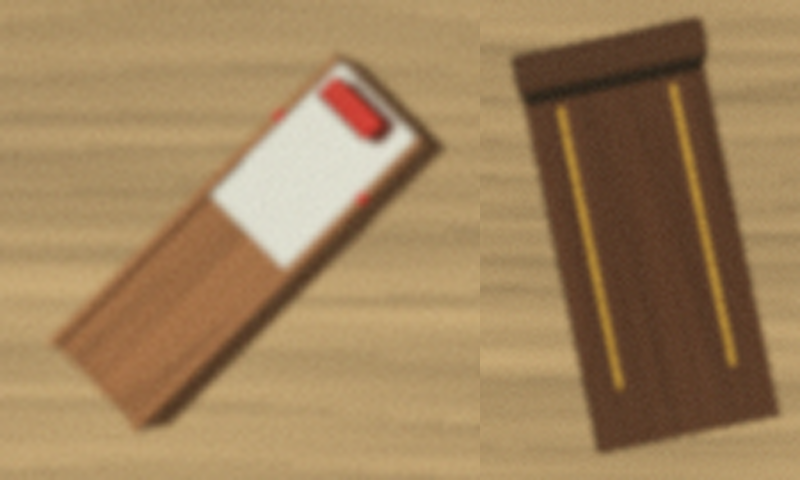

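```bash
python3 - <<'E'
import pickle
from h import *
d=pickle.load(open("cam0.pkl","rb"));c=d["top"];s=d["side"]
L=lambda x,y:(140+x/4.571-.4,205+y/4.571-.4); R=lambda x,y:(290+(x-480)/3.556-.4,175+y/3.556-.4)
b=cast(c,[L(53,342),L(141,429),L(341,57),L(425,136)],.058)[:,:2]
print(b.round(4),"center",b.mean(0)); ax=(b[0]+b[1]-b[2]-b[3])/2;print("len",np.linalg.norm(ax),"back dir",np.degrees(np.arctan2(ax[1],ax[0])), "w",np.linalg.norm(b[0]-b[1]),np.linalg.norm(b[2]-b[3]))
m=cast(c,[L(278,114),L(364,199)],.058)[:,:2];print("marks",m)
print("tab top",cast(c,[L(357,106)],.0885))
u=np.array([.976,.218]);n=np.array([-.218,.976])
e=cast(c,[R(598,452),R(778,412)],.006)[:,:2];print("near end",e,e.mean(0),"face",e.mean(0)+.21*u, np.linalg.norm(e[0]-e[1]))
t=cast(c,[R(513,57),R(700,18)],.072)[:,:2];print("bar far top",t,"face",t.mean(0)-.022*u,np.linalg.norm(t[0]-t[1]))
mid=np.array([.54915,-.00295]);print("ctr offset n: near",(e.mean(0)-mid)@n,"bar",(t.mean(0)-mid)@n,"u face:",(e.mean(0)-mid)@u+.21,(t.mean(0)-mid)@u-.022)
# side camera cross check: white shutter/red tab, yellow lines
H=hsv(s)
y=(abs(H[:,:,0].astype(int)-20)<7)&(H[:,:,1]>150)&(H[:,:,2]>110);y[:, :285]=0;y[:,395:]=0;y[:245]=0;y[290:]=0
for ce,st,mm in blobs(y,15): w=cast(s,np.argwhere(mm)[:,::-1],.006);v=cv2.fitLine(w[:,:2].astype(np.float32),2,0,.01,.01).ravel();print("sline",st,v,"n-off",(w[:,:2].mean(0)-mid)@n)
r=((H[:,:,0]<6)|(H[:,:,0]>174))&(H[:,:,1]>170)
for ce,st,mm in blobs(r,40): print("sred",ce,st,cast(s,ce,.0715))
w=(H[:,:,1]<40)&(H[:,:,2]>150);w[:310]=0;w[370:]=0;w[:,:260]=0;w[:,340:]=0
for ce,st,mm in blobs(w,40): print("swhite",ce,st,cast(s,ce,.0545), cast(s,cv2.boxPoints(cv2.minAreaRect(np.argwhere(mm)[:,::-1].astype(np.float32))),.0545).round(3).tolist())
E
```

```text
[[0.4648 0.3696]
 [0.4271 0.3296]
 [0.5919 0.2444]
 [0.5572 0.2065]] center [0.51023562 0.28751976]
len 0.17873995848460617 back dir 136.02357815572563 w 0.05497121268898646 0.051376980802967494
marks [[0.5663827  0.27191021]
 [0.52916274 0.23300409]]
tab top [[0.56813448 0.23047526 0.0885    ]]
near end [[ 0.42075944  0.0240787 ]
 [ 0.44539061 -0.08142475]] [ 0.43307503 -0.02867303] face [0.63803503 0.01710697] 0.108340537533306
bar far top [[ 0.64486453  0.07284318]
 [ 0.66753576 -0.03167793]] face [0.63472814 0.01578663] 0.10695161638965313
ctr offset n: near 0.00019867107564456395 bar -0.00036908723400712833 u face: 0.09110320752298609 0.08761105106986661
sline [288 252  82   6 271] [ 0.97565794  0.21929781  0.5593178  -0.03902096] n-off -0.037421845501245256
sline [285 272  88   6 301] [0.9762311  0.21673211 0.5425107  0.02691522] n-off 0.030595826587267685
sred [262.76851852 172.29320988] [251 165  24  16 324] [[ 0.76820228 -0.23603266  0.0715    ]]
sred [218.45283019 195.40880503] [212 189  13  14 159] [[ 0.82569137 -0.10455099  0.0715    ]]
sred [282.99671053 317.40460526] [274 307  18  22 304] [[0.56886313 0.23103279 0.0715    ]]
sred [536.1870229  416.24045802] [527 402  19  31 262] [[0.19232502 0.32412993 0.0715    ]]
swhite [295.70049751 341.00895522] [ 270  319   50   43 1005] [[0.5395965  0.25957442 0.0545    ]] [[0.588, 0.244, 0.054], [0.565, 0.198, 0.054], [0.499, 0.266, 0.054], [0.523, 0.307, 0.054]]
```

```bash
cat > go.py <<'E'
import sys,numpy as np
from plant import ctrl
from scipy.spatial.transform import Rotation as R
# usage: go.py x y z yaw_of_tool_y_deg -> turn, shift in move units (tool straight down)
s=ctrl.get_state();r=R.from_quat(s["tcp_rot"]);p=s["eef_pos"]
print("t",s["time"],"p",p.round(4),"yaw y",np.degrees(np.arctan2(*r.as_matrix()[[1,0],1])).round(2),"q6",s["qpos"][5].round(3),"F",s["contact_force"].round(1),"open",round(s["opening"],3),"grip",round(s["finger_force"],1))
if len(sys.argv)>4:
    x,y,z,a=map(float,sys.argv[1:5]);a=np.radians(a);ty=np.array([np.cos(a),np.sin(a),0]);tz=np.array([0,0,-1.])
    T=R.from_matrix(np.c_[np.cross(ty,tz),ty,tz])
    print("turn",((r.inv()*T).as_rotvec()/2/np.pi).round(4),"shift",((r.inv().apply(np.array([x,y,z])-p))/.2).round(4))
E
python3 go.py .5105 .2875 .15 46
```

```text
t 0.1 p [0.2164 0.6388 0.244 ] yaw y 71.28 q6 -0.15 F [-0.6  0.6  0.9] open 0.996 grip 0.0
turn [-0.0003  0.      0.0702] shift [-1.9567 -1.1904  0.4721]
```

Emit:
send_rows(moves="0 0 0.035 -0.33 -0.2 0.07 1;0 0 0.07 -0.65 -0.4 0.15 1;0 0 0.07 -0.98 -0.6 0.23 1;0 0 0.07 -0.98 -0.6 0.23 1;0 0 0.07 -0.98 -0.6 0.23 1")

```text
time: 0.72
eef_pos: [0.3649, 0.46, 0.1977]
tcp_rot: [0.376, 0.927, -0.002, -0.001]
contact_force: [-0.1, -0.0, 0.3]
opening: 1.0
finger_force: 0.0
```

```bash
python3 go.py .5105 .2875 .15 46
```

```text
t 0.725 p [0.3649 0.46   0.1977] yaw y 45.81 q6 -0.072 F [-0.1 -0.   0.3] open 1.0 grip 0.0
turn [-0.0005  0.     -0.0005] shift [-1.1228 -0.1102  0.2388]
```

Emit:
send_rows(moves="0 0 0 -0.3 -0.04 0.12 1;0 0 0 -0.6 -0.08 0.24 1;0 0 0 -0.85 -0.11 0.24 1;0 0 0 -1 -0.11 0.24 1;0 0 0 -1 -0.11 0.24 1;0 0 0 -1 -0.11 0.24 1")

```text
time: 1.48
eef_pos: [0.4918, 0.3091, 0.1512]
tcp_rot: [0.374, 0.928, 0.0, -0.0]
contact_force: [-0.1, 1.3, 0.3]
opening: 0.997
finger_force: 0.0
```

```bash
python3 go.py .5105 .2875 .031 46; python3 - <<'E'
from plant import ctrl
import cv2
c=ctrl.read_camera("side");cv2.imwrite("pics/s1.png",c["image"][:,:,::-1])
E
```

```text
t 1.475 p [0.4918 0.3091 0.1512] yaw y 46.12 q6 -0.419 F [-0.1  1.3  0.3] open 0.997 grip 0.0
turn [-0.     -0.0001  0.0003] shift [-0.1428 -0.0131  0.6011]
```

View pics/s1.png

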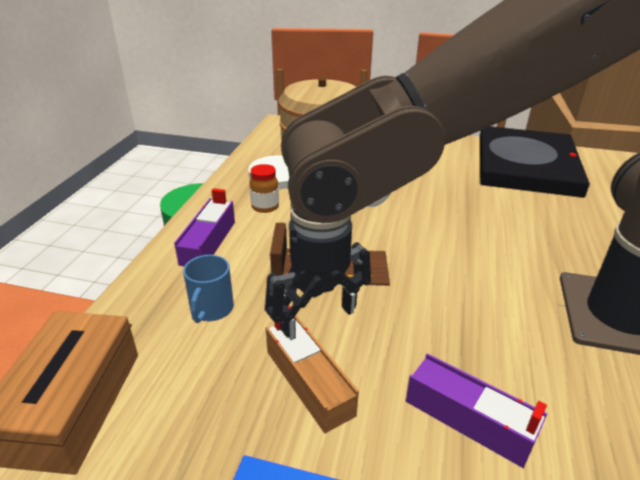

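The gripper hangs open above the box, with its fingers at (290,325) and (350,300), straddling the box width. Next I lower and grip.

Emit:
send_rows(moves="0 0 0 -0.14 -0.01 0 1;0 0 0 -0.14 -0.01 0.15 1;0 0 0 -0.14 -0.01 0.3 1;0 0 0 -0.14 -0.01 0.45 1;0 0 0 -0.14 -0.01 0.55 1;0 0 0 -0.14 -0.01 0.59 1;0 0 0 -0.14 -0.01 0.59 1;0 0 0 -0.14 -0.01 0.59 -0.2;0 0 0 -0.14 -0.01 0.59 -0.2;0 0 0 -0.14 -0.01 0.59 -0.2;0 0 0 -0.14 -0.01 0.59 -0.2;0 0 0 -0.14 -0.01 0.59 -0.2", newtons=50)

```text
time: 3.02
eef_pos: [0.5129, 0.2879, 0.0351]
tcp_rot: [0.374, 0.927, 0.001, 0.001]
contact_force: [0.9, 2.0, 5.8]
opening: 0.647
finger_force: 56.7
```

```bash
python3 go.py .5105 .2875 .031 46
```

```text
t 3.025 p [0.5129 0.2879 0.0351] yaw y 46.06 q6 -0.465 F [0.9 2.  5.8] open 0.647 grip 56.7
turn [0.0006 0.0002 0.0002] shift [ 0.0072 -0.0096  0.0202]
```

Emit:
send_rows(moves="0 0 0 0 0 -0.1 -0.2;0 0 0 0 0 -0.3 -0.2;0 0 0 0 0 -0.5 -0.2;0 0 0 0 0 -0.6 -0.2;0 0 0 0 0 -0.6 -0.2")

```text
time: 3.65
eef_pos: [0.5116, 0.2873, 0.1544]
tcp_rot: [0.374, 0.927, 0.001, 0.001]
contact_force: [0.0, 0.1, -4.7]
opening: 0.649
finger_force: 55.9
```

```bash
python3 go.py .538 -.0055 .155 -77.4
```

```text
t 3.65 p [0.5116 0.2873 0.1544] yaw y 46.08 q6 -0.465 F [ 0.   0.1 -4.7] open 0.649 grip 55.9
turn [ 3.00e-04 -2.00e-04  3.43e-01] shift [-1.1105 -0.963  -0.0035]
```

Emit:
send_rows(moves="0 0 0.02 -0.08 -0.07 0 -0.2;0 0 0.05 -0.17 -0.16 0 -0.2;0 0 0.08 -0.26 -0.25 0 -0.2;0 0 0.11 -0.35 -0.33 0 -0.2;0 0 0.14 -0.44 -0.42 0 -0.2;0 0 0.17 -0.54 -0.51 0 -0.2;0 0 0.2 -0.63 -0.6 0 -0.2;0 0 0.23 -0.72 -0.69 0 -0.2;0 0 0.258 -0.8 -0.78 0 -0.2;0 0 0.286 -0.88 -0.86 0 -0.2;0 0 0.314 -0.95 -0.92 0 -0.2;0 0 0.334 -1 -0.96 0 -0.2")

```text
time: 5.15
eef_pos: [0.5202, 0.0096, 0.1503]
tcp_rot: [0.991, 0.135, -0.003, -0.001]
contact_force: [-0.1, -0.7, -5.4]
opening: 0.651
finger_force: 55.6
```

```bash
python3 go.py .538 -.0055 .155 -77.4
```

```text
t 5.15 p [0.5202 0.0096 0.1503] yaw y -74.46 q6 1.123 F [-0.1 -0.7 -5.4] open 0.651 grip 55.6
turn [-0.0003  0.0008  0.0082] shift [ 0.0652  0.0966 -0.0239]
```

Emit:
send_rows(moves="0 0 0.009 0.05 0.09 0 -0.2;0 0 0.009 0.05 0.09 0.1 -0.2;0 0 0.009 0.05 0.09 0.2 -0.2;0 0 0.009 0.05 0.09 0.3 -0.2;0 0 0.009 0.05 0.09 0.3 -0.2;0 0 0.009 0.05 0.09 0.3 -0.2")

```text
time: 5.9
eef_pos: [0.5372, -0.0045, 0.0934]
tcp_rot: [0.994, 0.11, 0.0, 0.0]
contact_force: [-0.3, 0.6, -3.3]
opening: 0.646
finger_force: 55.6
```

```bash
python3 go.py .538 -.0055 .042 -77.4;  python3 - <<'E'
from plant import ctrl
import cv2,pickle,numpy as np
d={n:ctrl.read_camera(n) for n in("side","top")};pickle.dump(d,open("cam2.pkl","wb"))
I=[d[n]["image"][:,:,::-1] for n in("side","top")]
cv2.imwrite("pics/s2.png",np.hstack([cv2.resize(I[0][200:350,220:420],(400,300)),cv2.resize(I[1][160:310,250:450],(400,300))]))
E
```

```text
t 5.9 p [ 0.5372 -0.0045  0.0934] yaw y -77.39 q6 1.153 F [-0.3  0.6 -3.3] open 0.646 grip 55.6
turn [ 0. -0.  0.] shift [0.0027 0.0056 0.2569]
```

View pics/s2.png

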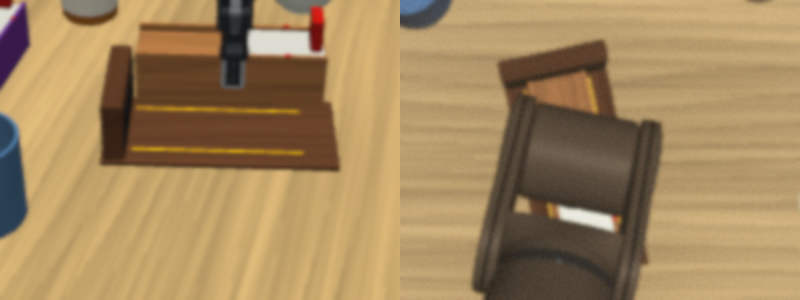

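The side view (left) shows the box above the board, tab end away from the bar and aligned with the yellow lines. In the top view its back points at the bar. Next I lower it and push it to the bar.

Emit:
send_rows(moves="0 0 0 0 0.014 0.08 -0.2;0 0 0 0 0.014 0.16 -0.2;0 0 0 0 0.014 0.21 -0.2;0 0 0 0 0.014 0.245 -0.2;0 0 0 0.01 0.014 0.245 -0.2;0 0 0 0.02 0.014 0.245 -0.2;0 0 0 0.03 0.014 0.245 -0.2;0 0 0 0.03 0.014 0.245 -0.2")

```text
time: 7.0
eef_pos: [0.5437, -0.0058, 0.0448]
tcp_rot: [0.994, 0.11, 0.001, 0.0]
contact_force: [-0.2, 1.0, -4.3]
opening: 0.647
finger_force: 55.7
```

```bash
python3 go.py .549 -.0055 .042 -77.4;  python3 - <<'E'
from plant import ctrl
import cv2,pickle,numpy as np
c=ctrl.read_camera("side");pickle.dump(c,open("cam3.pkl","wb"))
cv2.imwrite("pics/s3.png",cv2.resize(c["image"][210:310,250:410,::-1],(800,500),interpolation=cv2.INTER_CUBIC))
E
```

```text
t 7.0 p [ 0.5437 -0.0058  0.0448] yaw y -77.4 q6 1.153 F [-0.2  1.  -4.3] open 0.647 grip 55.7
turn [ 0.0001 -0.0002  0.    ] shift [0.0262 0.0041 0.0142]
```

View pics/s3.png

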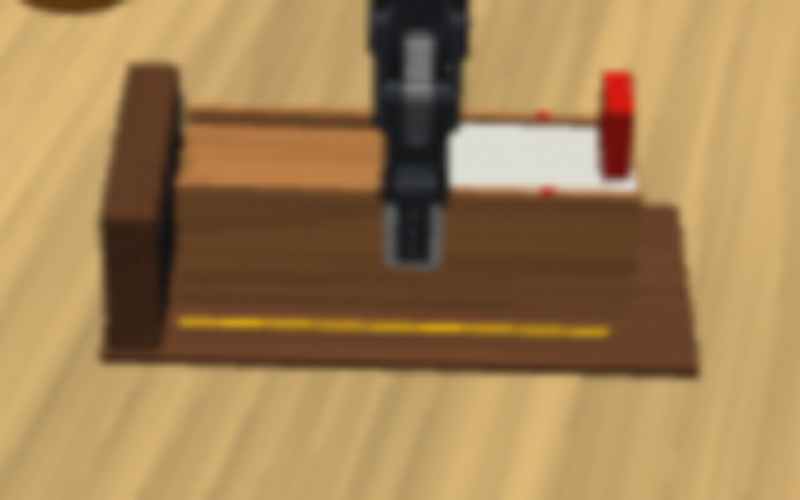

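Emit:
send_rows(moves="0 0 0 0.005 0 0.008 -0.2;0 0 0 0.01 0 0.013 -0.2;0 0 0 0.015 0 0.013 -0.2;0 0 0 0.02 0 0.013 -0.2;0 0 0 0.02 0 0.013 -0.2")

```text
time: 7.68
eef_pos: [0.5472, -0.0049, 0.0418]
tcp_rot: [0.994, 0.11, 0.0, 0.0]
contact_force: [-0.6, -0.4, -5.4]
opening: 0.652
finger_force: 55.7
```

```bash
python3 go.py .549 -.0055 .042 -77.4
```

```text
t 7.675 p [ 0.5472 -0.0049  0.0418] yaw y -77.4 q6 1.156 F [-0.6 -0.4 -5.4] open 0.652 grip 55.7
turn [ 0. -0. -0.] shift [ 0.008   0.0047 -0.0011]
```

No contact yet, so I continue in small steps.

Emit:
send_rows(moves="0 0 0 0.005 0 0 -0.2;0 0 0 0.01 0 0 -0.2;0 0 0 0.01 0 0 -0.2")

```text
time: 8.05
eef_pos: [0.5483, -0.0046, 0.0416]
tcp_rot: [0.994, 0.11, -0.001, -0.0]
contact_force: [-4.3, -1.7, -2.5]
opening: 0.648
finger_force: 56.0
```

Emit:
send_rows(moves="0 0 0 0.005 0 0 -0.2;0 0 0 0.01 0 0 -0.2;0 0 0 0.01 0 0 -0.2")

```text
time: 8.43
eef_pos: [0.5483, -0.0046, 0.0412]
tcp_rot: [0.994, 0.11, -0.004, 0.0]
contact_force: [-10.4, -3.3, 2.1]
opening: 0.653
finger_force: 56.6
```

Emit:
send_rows(moves="0 0 0 -0.004 0 0.004 -0.2;0 0 0 -0.004 0 0.004 0.3;0 0 0 -0.004 0 0.004 1;0 0 0 -0.004 0 0.004 1;0 0 0 -0.004 0 0.004 1;0 0 0 -0.004 0 -0.1 1;0 0 0 -0.004 0 -0.3 1;0 0 0 -0.004 0 -0.6 1;0 0 0 -0.004 0 -0.8 1;0 0 0 -0.004 0 -0.9 1;0 0 0 -0.004 0 -0.9 1")

```text
time: 9.8
eef_pos: [0.5517, -0.0044, 0.2243]
tcp_rot: [0.994, 0.11, 0.003, 0.001]
contact_force: [0.0, -0.5, -0.3]
opening: 0.999
finger_force: 0.0
```

```bash
python3 go.py .47 -.0215 .15 12.6;  python3 - <<'E'
from plant import ctrl
import cv2,pickle,numpy as np
from h import *
d={n:ctrl.read_camera(n) for n in("side","top")};pickle.dump(d,open("cam4.pkl","wb"))
s=d["side"];mid=np.array([.54915,-.00295]);u=np.array([.976,.218]);n=np.array([-.218,.976])
H=hsv(s);r=((H[:,:,0]<6)|(H[:,:,0]>174))&(H[:,:,1]>150);r[:200]=0;r[300:]=0
for ce,st,m in blobs(r,3):
  for z in(.064,.0775): w=cast(s,ce,z)[0,:2]-mid; print("red",ce,st,z,w@u,w@n)
w=(H[:,:,1]<40)&(H[:,:,2]>150);w[:200]=0;w[280:]=0;w[:,:320]=0;w[:,390:]=0
for ce,st,m in blobs(w,40): q=cast(s,np.argwhere(m)[:,::-1],.0605)[:,:2]-mid;print("white",ce,st,np.percentile(q@u,[1,50,99]),np.percentile(q@n,[1,50,99]))
I=[d[k]["image"][:,:,::-1] for k in("side","top")]
cv2.imwrite("pics/s4.png",np.vstack([cv2.resize(I[0][210:300,250:410],(533,300),interpolation=cv2.INTER_CUBIC),cv2.resize(I[1][170:310,250:498],(533,300),interpolation=cv2.INTER_CUBIC)]))
E
```

```text
t 9.8 p [ 0.5517 -0.0044  0.2243] yaw y -77.4 q6 1.159 F [ 0.  -0.5 -0.3] open 0.999 grip 0.0
turn [ 0.0009 -0.0004 -0.25  ] shift [-0.4191 -0.0062  0.3693]
red [219.46875 200.9375 ] [214 200  12   3  32] 0.064 0.2441091932720733 -0.14816038833134104
red [219.46875 200.9375 ] [214 200  12   3  32] 0.0775 0.23834616576392223 -0.12536903010522726
red [370.30097087 235.45631068] [368 226   6  21 103] 0.064 -0.0830688760786367 -0.026360808694988233
red [370.30097087 235.45631068] [368 226   6  21 103] 0.0775 -0.08110110990351538 -0.006447416656359313
white [349.95588235 242.23284314] [333 236  41  13 408] [-0.07857512 -0.04202728 -0.00836091] [-0.02676884 -0.00598134  0.01354616]
```

View pics/s4.png

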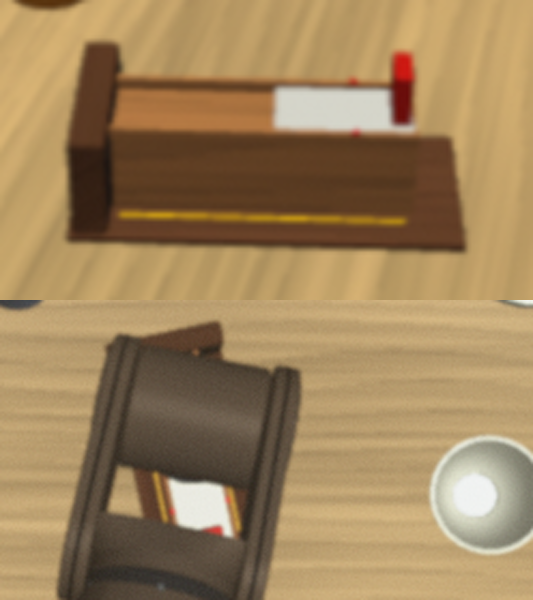

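The box stands flat against the bar. The top window shows the yellow lines on both sides of the shutter, so I use it to check the centring.

```bash
python3 - <<'E'
import pickle
from h import *
c=pickle.load(open("cam4.pkl","rb"))["top"];H=hsv(c).astype(int)
mid=np.array([.54915,-.00295]);u=np.array([.976,.218]);n=np.array([-.218,.976])
f=lambda x,y,z:((cast(c,[(x,y)],z)[0,:2]-mid)@n*1000).round(1)
for y in range(252,278,3):
    w=[x for x in range(315,370) if H[y,x,1]<70 and H[y,x,2]>150]
    yl=[x for x in range(310,370) if 14<=H[y,x,0]<=26 and H[y,x,1]>140 and H[y,x,2]>120]
    if w: print(y,"white",w[0],w[-1],f(w[0]-.5,y,.0605),f(w[-1]+.5,y,.0605),"yellow",[(x,f(x,y,.006)) for x in yl])
E
```

```text
255 white 328 347 24.1 -14.9 yellow [(322, np.float64(35.6)), (323, np.float64(33.6)), (324, np.float64(31.5)), (325, np.float64(29.5))]
258 white 329 353 23.4 -25.4 yellow [(322, np.float64(36.9)), (323, np.float64(34.9)), (324, np.float64(32.8)), (325, np.float64(30.8)), (356, np.float64(-32.8)), (357, np.float64(-34.8))]
261 white 330 354 22.7 -26.1 yellow [(323, np.float64(36.2)), (324, np.float64(34.1)), (325, np.float64(32.1)), (357, np.float64(-33.5)), (358, np.float64(-35.6)), (359, np.float64(-37.6))]
264 white 330 354 24.0 -24.8 yellow [(323, np.float64(37.5)), (324, np.float64(35.5)), (325, np.float64(33.4)), (326, np.float64(31.3)), (357, np.float64(-32.2)), (358, np.float64(-34.2)), (359, np.float64(-36.3))]
267 white 331 355 23.3 -25.5 yellow [(324, np.float64(36.8)), (325, np.float64(34.7)), (326, np.float64(32.7)), (327, np.float64(30.6)), (358, np.float64(-32.9)), (359, np.float64(-34.9)), (360, np.float64(-37.0))]
270 white 332 356 22.6 -26.2 yellow [(325, np.float64(36.0)), (326, np.float64(34.0)), (327, np.float64(31.9)), (358, np.float64(-31.6)), (359, np.float64(-33.6)), (360, np.float64(-35.7)), (361, np.float64(-37.7))]
273 white 332 356 23.8 -24.9 yellow [(326, np.float64(35.3)), (327, np.float64(33.2)), (359, np.float64(-32.3)), (360, np.float64(-34.3)), (361, np.float64(-36.4))]
276 white 338 357 13.4 -25.6 yellow [(359, np.float64(-31.0)), (360, np.float64(-33.0)), (361, np.float64(-35.1))]
```

Emit:
send_rows(moves="0 0 -0.028 -0.1 0 0 1;0 0 -0.056 -0.2 0 0.05 1;0 0 -0.084 -0.3 0 0.1 1;0 0 -0.112 -0.4 0 0.15 1;0 0 -0.14 -0.405 -0.005 0.2 1;0 0 -0.168 -0.405 -0.005 0.25 1;0 0 -0.196 -0.405 -0.005 0.3 1;0 0 -0.224 -0.405 -0.005 0.3 1;0 0 -0.25 -0.405 -0.005 0.3 1;0 0 -0.25 -0.405 -0.005 0.3 1;0 0 -0.25 -0.405 -0.005 0.3 1")

```text
time: 11.28
eef_pos: [0.4704, -0.0207, 0.1607]
tcp_rot: [0.626, 0.78, -0.0, -0.001]
contact_force: [-0.3, -0.2, -0.2]
opening: 1.002
finger_force: 0.0
```

```bash
python3 go.py .4728 -.0214 .081 12.6
```

```text
t 11.275 p [ 0.4704 -0.0207  0.1607] yaw y 12.46 q6 -0.478 F [-0.3 -0.2 -0.2] open 1.002 grip 0.0
turn [-0.0003 -0.0001 -0.0004] shift [-0.0062  0.0118  0.3985]
```

Emit:
send_rows(moves="0 0 0 -0.005 0.012 0.1 1;0 0 0 -0.005 0.012 0.22 1;0 0 0 -0.005 0.012 0.32 1;0 0 0 -0.005 0.012 0.385 1;0 0 0 -0.005 0.012 0.385 1;0 0 0 -0.005 0.012 0.385 0.5;0 0 0 -0.005 0.012 0.385 0", newtons=40)

```text
time: 12.15
eef_pos: [0.4742, -0.0215, 0.0857]
tcp_rot: [0.625, 0.78, 0.0, 0.001]
contact_force: [0.0, 0.1, 0.7]
opening: 0.603
finger_force: 0.0
```

```bash
python3 go.py .4728 -.0214 .081 12.6;  python3 - <<'E'
from plant import ctrl
import cv2,pickle,numpy as np
c=ctrl.read_camera("side");pickle.dump(c,open("cam5.pkl","wb"))
cv2.imwrite("pics/s5.png",cv2.resize(c["image"][180:300,250:442,::-1],(800,500),interpolation=cv2.INTER_CUBIC))
E
```

```text
t 12.15 p [ 0.4742 -0.0215  0.0857] yaw y 12.59 q6 -0.479 F [0.  0.1 0.7] open 0.603 grip 0.0
turn [ 0.0003  0.0001 -0.    ] shift [ 0.0022 -0.0068  0.0235]
```

View pics/s5.png

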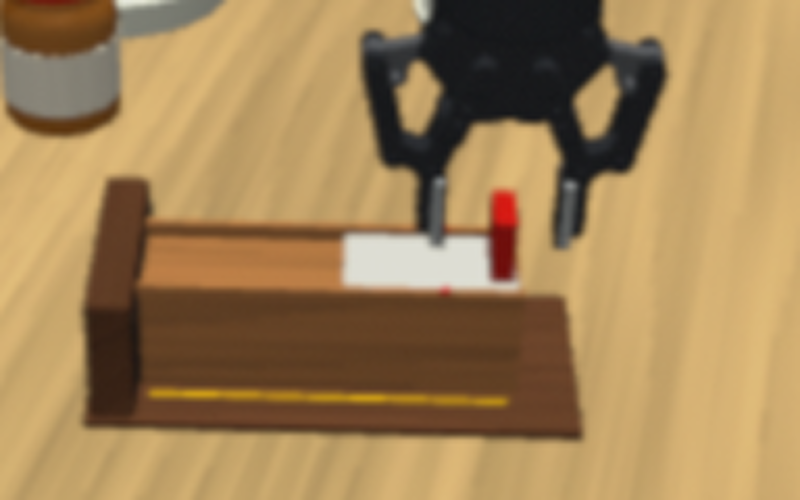

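The tab, at (503,235) in the crop, is centred between the open fingers. I lower slightly and close.

Emit:
send_rows(moves="0 0 0 0 0 0.02 0;0 0 0 0 0 0.02 0;0 0 0 0 0 0.02 -0.5;0 0 0 0 0 0.02 -1;0 0 0 0 0 0.02 -1;0 0 0 0 0 0.02 -1;0 0 0 0 0 0.02 -1", newtons=40)

```text
time: 13.08
eef_pos: [0.4733, -0.0214, 0.0808]
tcp_rot: [0.625, 0.78, -0.0, -0.0]
contact_force: [-4.2, -1.0, 5.0]
opening: 0.131
finger_force: 42.7
```

```bash
cat > look.py <<'E'
from plant import ctrl
import sys,pickle
from h import *
c=ctrl.read_camera("side");H=hsv(c)
mid=np.array([.54915,-.00295]);u=np.array([.976,.218]);n=np.array([-.218,.976])
w=(H[:,:,1]<50)&(H[:,:,2]>150);w[:200]=0;w[280:]=0;w[:,:290]=0;w[:,:][:,400:]=0
for ce,st,m in blobs(w,40): q=cast(c,np.argwhere(m)[:,::-1],.0605)[:,:2]-mid;print("white",ce,st,np.percentile(q@u,[1,99]))
r=((H[:,:,0]<6)|(H[:,:,0]>174))&(H[:,:,1]>130);r[:200]=0;r[300:]=0;r[:,:290]=0
for ce,st,m in blobs(r,3): q=cast(c,ce,.064)[0,:2]-mid;print("red",ce,st,q@u,q@n)
if len(sys.argv)>1: cv2.imwrite(sys.argv[1],cv2.resize(c["image"][180:300,250:442,::-1],(800,500),interpolation=cv2.INTER_CUBIC))
E
python3 go.py .474 -.0215 .081 12.6; python3 look.py
```

```text
t 13.075 p [ 0.4733 -0.0214  0.0808] yaw y 12.6 q6 -0.479 F [-4.2 -1.   5. ] open 0.131 grip 42.7
turn [-0.0001 -0.     -0.    ] shift [-0.0012  0.0034 -0.0009]
white [348.07073171 242.4       ] [332 236  41  13 410] [-0.07659817 -0.0063469 ]
red [370.15254237 235.46610169] [367 226   7  21 118] -0.08276851587891937 -0.02631296941244978
```

Emit:
send_rows(moves="0 0 0 0 0.01 0 -1;0 0 0 0 0.025 0 -1;0 0 0 0 0.04 0 -1;0 0 0 0 0.055 0 -1;0 0 0 0 0.07 0 -1;0 0 0 0 0.085 0 -1;0 0 0 0 0.1 0 -1;0 0 0 0 0.115 0 -1;0 0 0 0 0.13 0 -1;0 0 0 0 0.14 0 -1;0 0 0 0 0.145 0 -1;0 0 0 0 0.145 0 -1")

```text
time: 14.62
eef_pos: [0.5016, -0.0151, 0.0808]
tcp_rot: [0.625, 0.781, -0.001, -0.001]
contact_force: [-5.6, -2.5, 5.3]
opening: 0.133
finger_force: 43.1
```

```bash
python3 go.py .5055 -.0139 .081 12.6; python3 look.py pics/s6.png
```

```text
t 14.625 p [ 0.5016 -0.0151  0.0808] yaw y 12.61 q6 -0.452 F [-5.6 -2.5  5.3] open 0.133 grip 43.1
turn [-0.0003 -0.      0.    ] shift [ 0.0016  0.0205 -0.0008]
white [333.78606965 242.15671642] [317 236  38  13 402] [-0.0457014   0.02270611]
red [355.09401709 234.91452991] [352 225   7  21 117] -0.05256219735635611 -0.02698675141286453
red [367.75  245.625] [365 244   6   4  16] -0.07619807553019974 0.009192285379396157
```

View pics/s6.png

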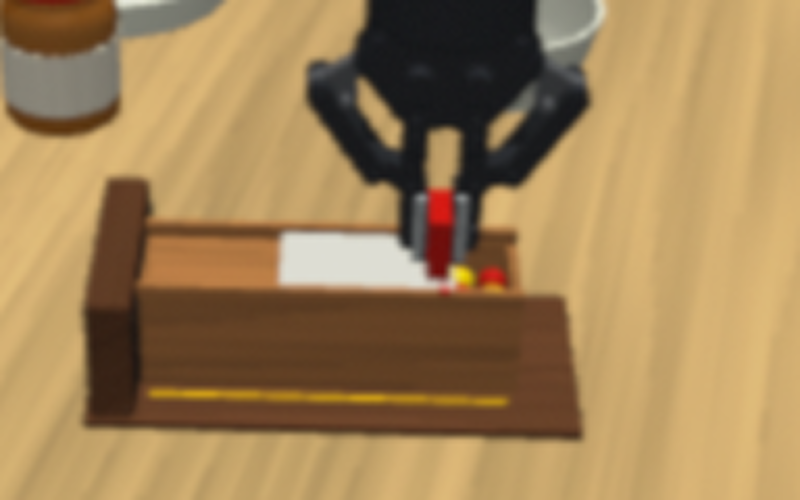

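The shutter's front edge, at (455,283) in the crop, is about 4 mm short of the red mark at (444,291). The measured travel is about 31 mm. The box sits flush at the bar.

Emit:
send_rows(moves="0 0 0 0 0.01 0 -1;0 0 0 0 0.02 0 -1;0 0 0 0 0.021 0 -1;0 0 0 0 0.021 0 -1;0 0 0 0 0.021 0 -1;0 0 0 0 0.021 0 -1")

```text
time: 15.42
eef_pos: [0.5055, -0.0142, 0.0808]
tcp_rot: [0.625, 0.781, -0.001, -0.001]
contact_force: [-6.5, -1.7, 6.7]
opening: 0.132
finger_force: 43.1
```

```bash
python3 go.py .5055 -.0139 .081 12.6; python3 look.py pics/s7.png
```

```text
t 15.425 p [ 0.5055 -0.0142  0.0808] yaw y 12.61 q6 -0.448 F [-6.5 -1.7  6.7] open 0.132 grip 43.1
turn [-0.0003 -0.      0.    ] shift [ 0.0015  0.0005 -0.0009]
white [332.02722772 242.16584158] [315 236  41  13 404] [-0.0474357   0.02671113]
red [352.89256198 234.8677686 ] [350 225   7  21 121] -0.04813835645119093 -0.026963988716797033
red [367.75   245.4375] [365 244   6   4  16] -0.07622928381415674 0.008558989422932829
```

View pics/s7.png

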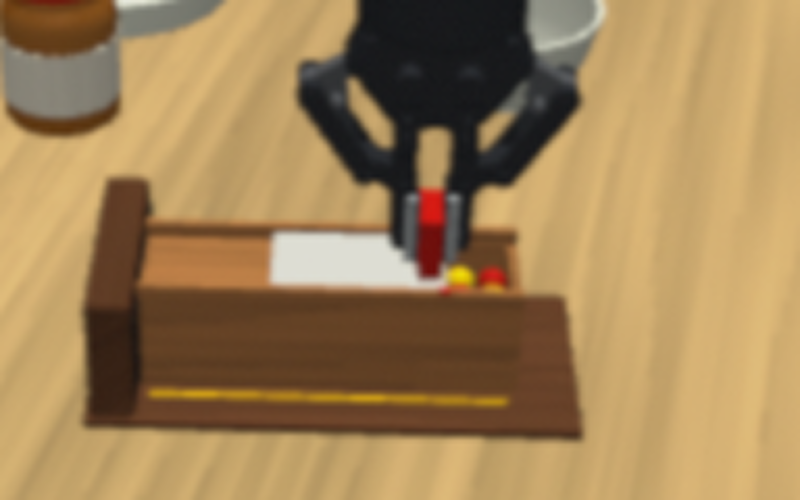

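The front edge now meets the red mark at (444,290). Two measures of travel give about 35 mm, and the spring force is about 6.7 N, as expected at half. The box is flush and the tab is still held.

```bash
python3 -c "
from plant import ctrl
print(ctrl.sign_off())"
```

```text
the job is handed in; nothing more can be done
None
```

The bamboo box stands flat on the board, flush against the bar and about 1 mm off the midline, red tab end pointing away from it; I handed the job in at about 15.5 s with the gripper still holding the shutter at about 35 mm, half travel.

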